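# Emboss a gift card in the counter press

### The arm

A 6-joint arm with a two-finger parallel gripper is mounted at the origin on a cart in front of the work surface, level with it; the furniture and walls round the work are solid. World frame = base frame: x ahead of the robot, y to its left, z up, the work surface at z = 0. Lengths are in m, angles in rad, forces in N, time in s.
With the tool pointing down it reaches from about 0.25 to 0.775 m from the base axis. Payload 4 kg.
Tool frame: the origin (TCP) lies where the fingers leave the gripper's body, on its centre line; the fingertips stand 97 mm ahead of it and the grasp point (between the pads) lies 78 mm ahead of it (pinch_z is the distance from the TCP to the grasp point, in m); z points along the fingers, y is the direction in which the jaws open and shut (so a half turn about z gives the same grasp; the last joint's range is limited). The gripper opens to 94 mm and grips with 3 to 60 N. Pads are 16 mm wide; open, the fingers measure 119 mm over their backs; the gripper's body (75 mm by 177 mm) begins 78 mm behind the grasp point.
Start: joints at [0.999, 0.087, 1.371, -0, 1.684, -0.103], TCP at [0.249, 0.491, 0.303] pointing down, gripper open.
Joint ranges: [-3.1, 3.1], [-0.76, 2.03], [0.27, 2.55], [-1.08, 4.22], [0.17, 2.65], [-2.57, 2.57]. Speed limits (rad/s): [2.79, 2.79, 3.14, 3.14, 3.14, 3.14].

### API

Orientations are given as a 3x3 rotation matrix whose columns are the frame's x, y, z axes.
In Python, from rig import sense, get_image, camera_model, close_job, pinch_z gives the robot as it stands.
- The arm moves only by the tool move_arm, never from a script. Its argument "deltas" is a list of rows, each an object of numbers: "dx", "dy", "dz": the shift along the tool's x, y, z in m; "wx", "wy", "wz": the turn, a rotation vector about the tool's x, y, z in degrees; "jaw": the finger opening in m, from 0 to 0.094. In form: [{"dx": .., "dy": .., "dz": .., "wx": .., "wy": .., "wz": .., "jaw": ..}, ...]. A call has 1 to 12 rows; each row shifts and turns the commanded pose from where the row before left it, along the tool's axes as they then stand; what a row does not reach is not made up. A row lasts 1/12 s, in which the tool goes at most 41.7 mm and 7.16 degrees, less where a joint would pass 70% of its speed; a pose out of reach is approached as far as the arm can. A call is refused whole if a number of a shift passes 0.0417 or a number of a turn 7.16, either way. A call with a gripper value outside its range is refused whole. The fingers move at their own pace and stop on an object; the grip force is fixed at half the most. Time passes only in rows, so rows that do not move let the fingers close. It gives the time, the measured TCP pose, the force and the opening at its end, in the units of the state.
- sense(): the state, without advancing time (a new reading comes with each control period).
- get_image(name): name is "scene" or "top" or "wrist"; returns the picture (420x560x3 uint8, red, green, blue); there is no depth.
- camera_model(name): a dict with "vertical_fov" (degrees; the focal length in pixels is half the picture's height over the tangent of half this angle, whatever the lens; pixels are square), "cx", "cy" (the principal point, pixels), "origin" and "orientation" of the camera in the world; the wrist camera has in their place "hand_eye" (4x4, takes a point from camera to tool coordinates, whose origin is the TCP and whose axes are the flange's). Camera axes: x right, y down, z forward; pixel columns grow to the right and rows downward; lengths in m; the calibration is good to about 2 mm. A picture is of the moment at which its call begins: read the wrist's pose just before it. camera_model takes no time and is no camera call.
- close_job(): hands the job in, once; it reports no verdict.
The state is a dict: "t": time; "joints": joint angles; "qd": joint speeds; "tau": joint torques, N m; "ee_pos": TCP position; "tool_rot": TCP orientation; "wrist_force": force on the tool from outside, world axes, zero at the start; "ft_torque": the same for the moment, N m; "grip_width": finger opening in m.
Only numpy, scipy, OpenCV 4.12 (cv2) and the standard library are available. Lean on these libraries where they do the work, as an engineer would, in place of code of your own. Each camera call takes 0.05 s, during which the arm holds its last target.

### The job

Emboss the gift card that lies on the feed plate of the desk press: slide it into the throat until it sits square against the guide rail and fully home on the back stop, press the lever right down and let it rise, then draw the card back out and leave it lying on the feed plate, clear of the press head. The card is too flat to grip, so move it by pressing on its top; keep it flat on the plate and be gentle, so that neither its face is marked nor its edge crushed on the stop. Never bring the die down on a card that is not home, and leave the other things on the counter where they are.

Things in the scene. Friction and masses are not known exactly. Their poses are not given: they have to be found in the camera images.
- press: Desk embossing press, dark grey casting, fixed (too heavy to shift). x runs level from the feed end into the throat, y towards the guide rail (the side away from the robot), z up. Origin: under the press, 14 mm below the top of its bright feed plate. It stands on screw feet: the plate's top is 15 to 20 mm above the counter. Plate in this frame (mm): x -176..70, y -66..60, top z 14.
- throat (a point): Point on the top of the feed plate right below the front of the press head; axes as the press (x into the throat, y to the rail). The head: a round nose 44 mm wide, from 24 to 52 mm above the plate, casting behind it. Throat 24 mm high, 8 mm under the raised die. Card on plate, rail and stop: rigid, friction about 0.25.
- rail_face (a point): Foot of the face of the steel guide rail, at plate height, 85 mm before the head; axes as the press. The rail is straight along x, 170 mm long (85 mm each way from here), 6 mm high, 9 mm thick; its face lies 46 mm to +y of the press's centre line.
- stop_face (a point): Foot of the face of the brass back stop inside the throat, at plate height on the press's centre line, 44 mm behind the front of the head; axes as the press.
- card_mid (a point): Centre, half-way up, of the gift card: cream board with a printed green frame, 130x85x3 mm, about 30 g, rigid, lying loose on the feed plate. x along its length (to the throat), y along its width (to the rail), z up. When home, leading edge on the stop and long edge on the rail, it lies at x = -21, y = 3.5 mm in the press's frame.
- card_lead (a point): Middle of the card's leading (throat) edge, half-way up, 65 mm from its centre along x.
- card_side (a point): Middle of the card's rail-side long edge, half-way up, 42.5 mm from its centre along y.
- lever (a joint): Lever of the press: 0 rad raised (sprung), 0.36 rad fully down. It hinges about the press's y axis at x = 95, z = 78 mm of the press's frame; springs back by itself. Pressing on its black pad takes about 6 N at the start and 12 N fully down; the die reaches the card at the very end of the stroke.
- lever_pad (a point): Middle of the top of the black finger pad on the lever's free end (34x36 mm, above the nose), about 108 mm above the press's origin when raised; it sinks 27 mm over the stroke.
- back_stop: Brass back stop in the throat, fixed to the press; same frame as the press. Its face (towards the feed end) lies at x = 44 mm, 60 mm wide, 8 mm high above the plate. The card's edge is crushed if driven against it with more than 15 N.
- card_pack: Bystander: banded pack of small gift cards, 84x54x18 mm, left end of the counter. Origin under its centre.
- ink_pad: Bystander: blue tin ink pad, 56x80x17 mm, left of the waste opening. Origin under its centre.
- rubber_stamp: Bystander: hand stamp with red turned handle, 26x38x70 mm, left of the waste opening. Origin under its centre.
- stapler: Bystander: desk stapler, 36x135x42 mm, left of the waste opening. Origin under its centre.
- card_reader: Bystander: black hand-held card reader, 136x74x26 mm, right, near the front edge. Origin under its centre.
- tip_jar: Bystander: small glass tip jar, 66x66x79 mm, right, near the front edge. Origin under its centre.
- card: The gift card as a whole; its origin is the centre of its underside, axes as for its centre point. Its face is marked if the fingers bear on it with more than 25 N, jolts included; a few newtons are enough to drag it with rubber fingertips.
There are look-alikes about, which are no part of the job. What is shaped like the card but pink is not meant.

How it is judged:
By the outcome, as a careful person would: the job done as asked, in the order asked, and still so for the second after the job is handed in, with the robot touching nothing.
It also fails if it takes over 72 s, if anything falls off the work surface, if the arm or the gripper's body presses on something with over 40 N, if the wrist force passes 120 N, or if a joint passes its speed limit or range.

## Working session

There is one attempt and no reset: what is moved stays moved. The work goes in short steps, Python scripts to look and compute and a tool call to move; the robot and the scene stay as the last step left them, time stands still between calls to the robot, and variables do not carry over. Pictures are saved under pics/ and viewed, and the job is handed in when it is done.

Besides the shell and the picture viewer there is one more tool, called after "Emit:" as a command line: name --argument value ..., lists and objects as JSON in quotes. move_arm: Moves the arm, as the interface text tells. Its arguments: {"type":"object","properties":{"deltas":{"type":"array","items":{"type":"object","properties":{"dx":{"type":"number"},"dy":{"type":"number"},"dz":{"type":"number"},"wx":{"type":"number"},"wy":{"type":"number"},"wz":{"type":"number"},"jaw":{"type":"number"}}}}},"required":["deltas"]}

```bash
mkdir -p pics; ls
python3 - <<'E'
from rig import *
import cv2
for n in("scene","top","wrist"):
    s=sense()
    im=get_image(n); cv2.imwrite(f"pics/{n}0.png",im[:,:,::-1])
    print(n,camera_model(n))
print(s)
E
```

```text
pics
scene {'vertical_fov': 47.11364976870749, 'cx': 283.2082812686692, 'cy': 213.7984883157542, 'origin': array([-0.75808982,  0.61751894,  0.70628239]), 'orientation': array([[-0.48044692, -0.32877577,  0.81306657],
       [-0.87692526,  0.19398548, -0.43974052],
       [-0.01314709, -0.92427059, -0.3815115 ]])}
top {'vertical_fov': 43.68872127906458, 'cx': 278.94050578601326, 'cy': 209.87833304898405, 'origin': array([-0.52070684, -0.63384404,  1.61742058]), 'orientation': array([[ 0.5001655 , -0.68280168,  0.53255642],
       [-0.86589015, -0.40025954,  0.30004426],
       [ 0.00829007, -0.61120715, -0.79142726]])}
wrist {'vertical_fov': 58.64796522654021, 'cx': 278.4554650849121, 'cy': 211.32010929011744, 'hand_eye': array([[ 6.42524430e-04, -9.72907713e-01, -2.31192926e-01,
         6.71907486e-02],
       [ 9.99999727e-01,  5.40724510e-04,  5.03688460e-04,
        -4.65091538e-04],
       [-3.65030706e-04, -2.31193186e-01,  9.72907795e-01,
        -8.31724285e-02],
       [ 0.00000000e+00,  0.00000000e+00,  0.00000000e+00,
         1.00000000e+00]])}
{'t': 0.1, 'joints': array([ 9.98901971e-01,  8.79070328e-02,  1.37207271e+00,  8.96221302e-06,
        1.68358675e+00, -1.03115097e-01]), 'qd': array([ 9.76629544e-05,  9.03813873e-05, -2.29830235e-03,  2.77733572e-03,
       -4.60013377e-04,  1.01080790e-03]), 'tau': array([ 2.49119832e-03, -3.41254520e+01, -3.03300154e+01,  7.20453076e-02,
        3.04250023e-02, -8.59314378e-05]), 'ee_pos': array([0.24834133, 0.49041777, 0.30162227]), 'tool_rot': array([[-8.92120818e-01,  4.51795627e-01, -1.07578529e-03],
       [ 4.51796858e-01,  8.92119308e-01, -1.65494297e-03],
       [ 2.12032830e-04, -1.96244549e-03, -9.99998052e-01]]), 'wrist_force': array([ 0.23191088, -0.75808267,  0.36009135]), 'ft_torque': array([-0.01273043,  0.00782945,  0.05718617]), 'grip_width': 0.09411625874346342}
```

View pics/scene0.png

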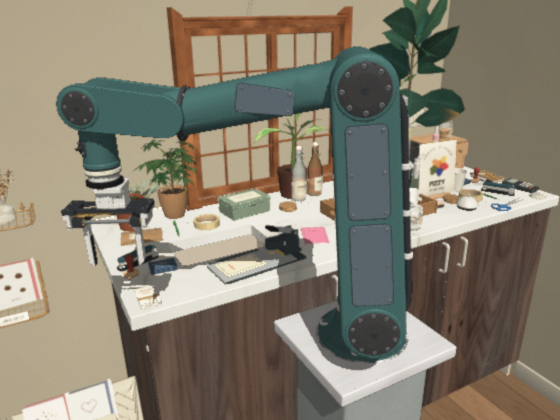

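View pics/top0.png

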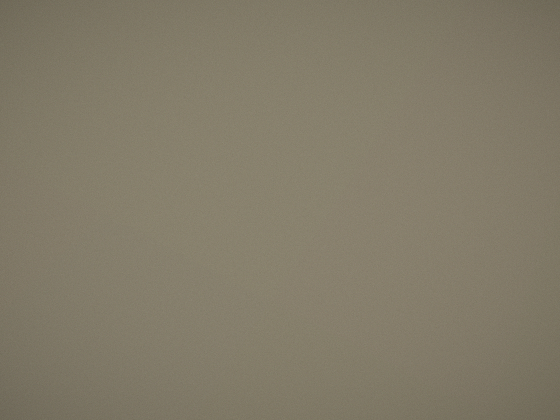

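View pics/wrist0.png

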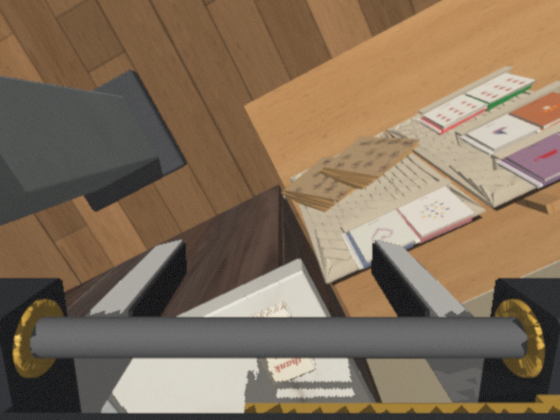

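The top view shows only a bare surface, so it is no use. The scene view has the press near (260,255) and a pink card near (315,234). I'll enlarge it.

Run:
```python
import cv2
im=cv2.imread("pics/scene0.png")
c=im[195:300,110:340]; cv2.imwrite("pics/c0.png",cv2.resize(c,None,fx=3.4,fy=3.4,interpolation=cv2.INTER_CUBIC))
import numpy as np
from rig import *
m=camera_model("scene");f=210/np.tan(np.radians(m['vertical_fov']/2))
for u,v in [(243,262),(315,234),(215,270),(300,250)]:
    d=m['orientation']@np.array([(u-m['cx'])/f,(v-m['cy'])/f,1]);o=m['origin'];print(u,v,o+d*(0.018-o[2])/d[2])
```

```text
243 262 [0.43575165 0.11230822 0.018     ]
315 234 [ 0.49635345 -0.18245408  0.018     ]
215 270 [0.43175186 0.20394835 0.018     ]
300 250 [ 0.41833574 -0.07731059  0.018     ]
```

View pics/c0.png

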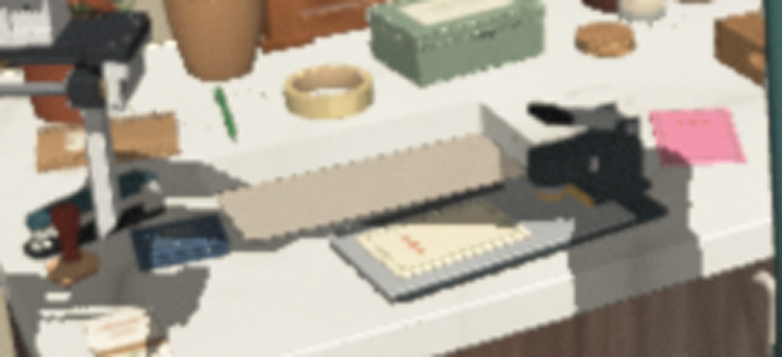

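```bash
cat > h.py <<'E'
import numpy as np, cv2
from scipy.spatial.transform import Rotation as R
from rig import *
def rows(p1,R1,n):
    s=sense();p=np.array(s['ee_pos']);Rc=np.array(s['tool_rot']);P=np.linspace(p,p1,n+1)
    rv=R.from_matrix(Rc.T@R1).as_rotvec()/n
    C=Rc
    for i in range(n):
        d=C.T@(P[i+1]-P[i]); C=C@R.from_rotvec(rv).as_matrix()
        print(np.round(d,4),np.round(np.degrees(rv),2))
def yawR(a): # a deg: angle of tool x in world, tool down
    a=np.radians(a);x=np.array([np.cos(a),np.sin(a),0]);z=np.array([0,0,-1.]);return np.stack([x,np.cross(z,x),z],1)
def snap(n,name,crop=None,k=1):
    s=sense();im=get_image(n);cv2.imwrite(f"pics/{name}_raw.png",im[:,:,::-1])
    if crop: u0,v0,u1,v1=crop; im=im[v0:v1,u0:u1]
    cv2.imwrite(f"pics/{name}.png",cv2.resize(im[:,:,::-1],None,fx=k,fy=k,interpolation=cv2.INTER_CUBIC))
    np.savez(f"pics/{name}.npz",p=s['ee_pos'],R=s['tool_rot']);return s
def wray(name,uv,z):
    d=np.load(f"pics/{name}.npz");m=camera_model("wrist");f=210/np.tan(np.radians(m['vertical_fov']/2))
    H=m['hand_eye'];o=d['p']+d['R']@H[:3,3];out=[]
    for u,v in uv:
        r=d['R']@H[:3,:3]@np.array([(u-m['cx'])/f,(v-m['cy'])/f,1]);out.append(o+r*(z-o[2])/r[2])
    return np.array(out)
def wproj(name,X):
    d=np.load(f"pics/{name}.npz");m=camera_model("wrist");f=210/np.tan(np.radians(m['vertical_fov']/2))
    H=m['hand_eye'];o=d['p']+d['R']@H[:3,3]
    c=(np.asarray(X)-o)@(d['R']@H[:3,:3]);return np.stack([m['cx']+f*c[:,0]/c[:,2],m['cy']+f*c[:,1]/c[:,2]],1)
E
python3 -c "
from h import *
rows(np.array([.43,.10,.30]),yawR(90),12)"
```

```text
[-0.0282 -0.0222  0.0002] [-0.01  0.    5.26]
[-0.0301 -0.0195  0.0002] [-0.01  0.    5.26]
[-0.0318 -0.0167  0.0002] [-0.01  0.    5.26]
[-0.0332 -0.0137  0.0002] [-0.01  0.    5.26]
[-0.0343 -0.0106  0.0002] [-0.01  0.    5.26]
[-0.0351 -0.0074  0.0002] [-0.01  0.    5.26]
[-0.0356 -0.0041  0.0002] [-0.01  0.    5.26]
[-0.0359 -0.0009  0.0002] [-0.01  0.    5.26]
[-0.0358  0.0024  0.0002] [-0.01  0.    5.26]
[-0.0354  0.0057  0.0002] [-0.01  0.    5.26]
[-0.0348  0.0089  0.0002] [-0.01  0.    5.26]
[-0.0338  0.0121  0.0002] [-0.01  0.    5.26]
```

Emit:
move_arm --deltas '[{"dx": -0.028, "dy": -0.022, "wz": 5.26}, {"dx": -0.03, "dy": -0.0195, "wz": 5.26}, {"dx": -0.032, "dy": -0.0165, "wz": 5.26}, {"dx": -0.033, "dy": -0.0135, "wz": 5.26}, {"dx": -0.034, "dy": -0.0105, "wz": 5.26}, {"dx": -0.035, "dy": -0.0075, "wz": 5.26}, {"dx": -0.0355, "dy": -0.004, "wz": 5.26}, {"dx": -0.036, "dy": -0.001, "wz": 5.26}, {"dx": -0.036, "dy": 0.0025, "wz": 5.26}, {"dx": -0.0355, "dy": 0.0055, "wz": 5.26}, {"dx": -0.035, "dy": 0.009, "wz": 5.26}, {"dx": -0.034, "dy": 0.012, "wz": 5.26}]'

```text
validation failed for argument at $.de...
```

```bash
python3 -c "
from h import *
s=snap('wrist','w1',k=1.4);print(s['t'],s['ee_pos'],s['tool_rot'],s['wrist_force'])"
```

```text
0.15 [0.24837194 0.49044959 0.30180643] [[-8.92102223e-01  4.51832778e-01 -8.74857233e-04]
 [ 4.51833596e-01  8.92101181e-01 -1.37258586e-03]
 [ 1.60281887e-04 -1.61977679e-03 -9.99998675e-01]] [0.29703521 0.85302883 0.11474108]
```

View pics/w1.png

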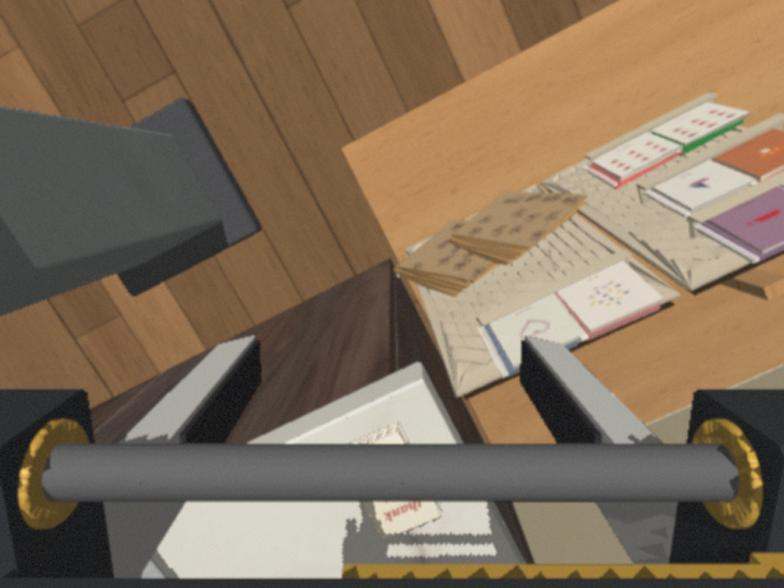

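Emit:
move_arm --deltas '[{"dx": -0.03, "dy": -0.022, "dz": 0, "wx": 0, "wy": 0, "wz": 5.26, "jaw": 0.094}, {"dx": -0.032, "dy": -0.0195, "dz": 0, "wx": 0, "wy": 0, "wz": 5.26, "jaw": 0.094}]'

```text
t: 0.37
ee_pos: [0.2816, 0.424, 0.3018]
tool_rot: [[-0.794, 0.608, -0.001], [0.608, 0.794, -0.001], [0.0, -0.001, -1.0]]
wrist_force: [-0.3, 0.0, 0.0]
grip_width: 0.0942
```

Emit:
move_arm --deltas '[{"dx": -0.034, "dy": -0.0165, "dz": 0, "wx": 0, "wy": 0, "wz": 5.26, "jaw": 0.094}, {"dx": -0.035, "dy": -0.0135, "dz": 0, "wx": 0, "wy": 0, "wz": 5.26, "jaw": 0.094}, {"dx": -0.036, "dy": -0.0105, "dz": 0, "wx": 0, "wy": 0, "wz": 5.26, "jaw": 0.094}, {"dx": -0.037, "dy": -0.0075, "dz": 0, "wx": 0, "wy": 0, "wz": 5.26, "jaw": 0.094}, {"dx": -0.038, "dy": -0.004, "dz": 0, "wx": 0, "wy": 0, "wz": 5.26, "jaw": 0.094}, {"dx": -0.038, "dy": -0.001, "dz": 0, "wx": 0, "wy": 0, "wz": 5.26, "jaw": 0.094}, {"dx": -0.038, "dy": 0.0025, "dz": 0, "wx": 0, "wy": 0, "wz": 5.26, "jaw": 0.094}, {"dx": -0.038, "dy": 0.0055, "dz": 0, "wx": 0, "wy": 0, "wz": 5.26, "jaw": 0.094}, {"dx": -0.038, "dy": 0.009, "dz": 0, "wx": 0, "wy": 0, "wz": 5.26, "jaw": 0.094}, {"dx": -0.038, "dy": 0.012, "dz": 0, "wx": 0, "wy": 0, "wz": 5.26, "jaw": 0.094}]'

```text
t: 1.2
ee_pos: [0.4438, 0.0759, 0.3027]
tool_rot: [[0.004, 1.0, 0.0], [1.0, -0.004, 0.0], [0.0, 0.0, -1.0]]
wrist_force: [1.1, 0.0, -0.1]
grip_width: 0.0941
```

```bash
python3 -c "
from h import *
s=snap('wrist','w1',k=1.4);print(s['t'],s['ee_pos'],s['tool_rot'],s['wrist_force'])"
```

```text
1.2 [0.4437612  0.07589865 0.30269176] [[ 3.99398607e-03  9.99991921e-01  4.53237767e-04]
 [ 9.99991964e-01 -3.99414222e-03  3.44132754e-04]
 [ 3.45940270e-04  4.51859663e-04 -9.99999838e-01]] [ 1.11037384  0.00622215 -0.06417239]
```

View pics/w1.png

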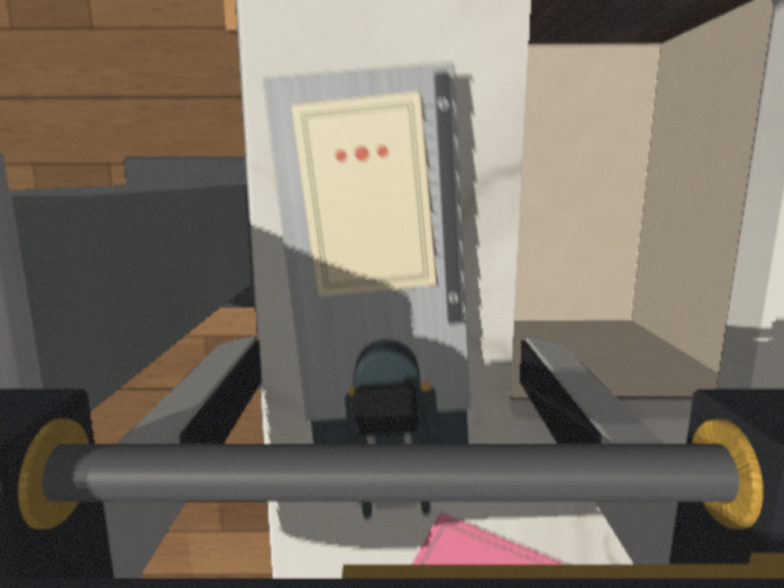

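The cream card with the green frame lies on the plate at about (365,195), rail to its right. The pink look-alike at (490,540) lies behind the press, off the plate, so it isn't the one meant. I'll enlarge the press to read off the corners.

```bash
python3 -c "
from h import *
snap('wrist','w2')
im=cv2.imread('pics/w2_raw.png');c=im[38:248,180:345]
c=cv2.resize(c,None,fx=4.8,fy=4.8,interpolation=cv2.INTER_CUBIC)
cv2.imwrite('pics/w2a.png',c[:600]);cv2.imwrite('pics/w2b.png',c[420:])"
```

```text
(no output)
```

View pics/w2a.png

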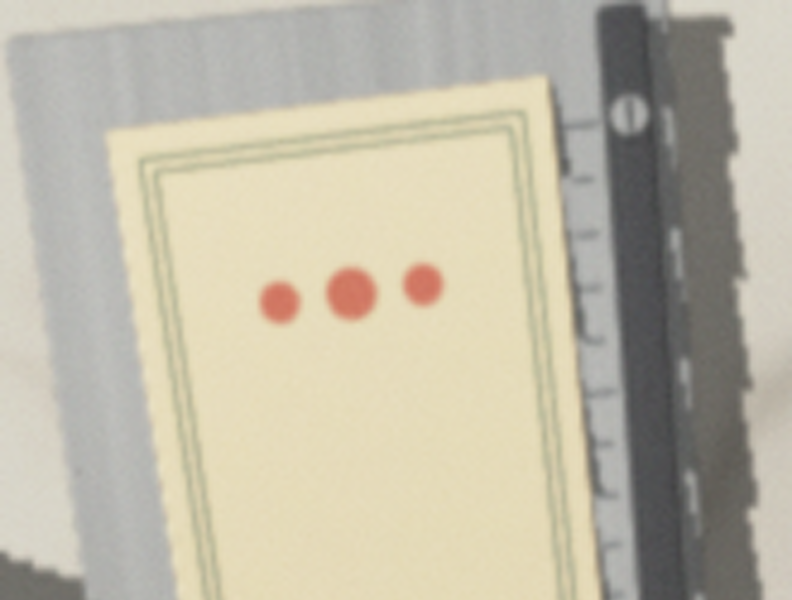

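View pics/w2b.png

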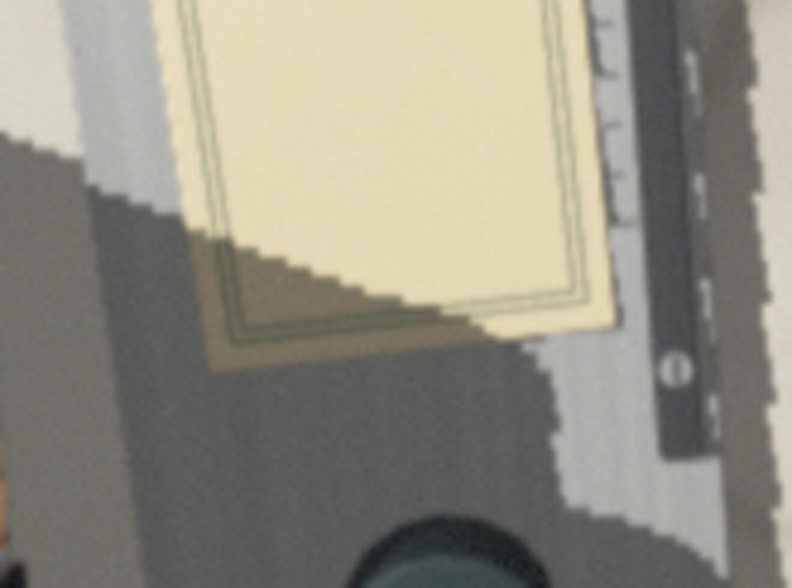

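```bash
cat > m.py <<'E'
from h import *
c=lambda a:[(180+(u+.5)/4.8-.5,38+(v+.5)/4.8-.5) for u,v in a]
zp=.0175
K=wray('w2',c([(106,130),(547,75),(615,746),(211,790)]),zp+.003)
print(K,np.linalg.norm(K-np.roll(K,-1,0),axis=1))
ang=lambda v:np.degrees(np.arctan2(v[1],v[0]))
print('card dir',ang(K[3]-K[0]),ang(K[2]-K[1]),'width dir',ang(K[1]-K[0])+0,ang(K[2]-K[3]), K.mean(0))
L=wray('w2',c([(598,8),(662,878)]),zp+.006);print('rail',L,np.linalg.norm(L[1]-L[0]),ang(L[1]-L[0]))
P=wray('w2',c([(10,38),(145,1008)]),zp);print('plate',P,ang(P[1]-P[0]))
P2=wray('w2',c([(668,5)]),zp);print(P2)
E
python3 m.py
```

```text
[[0.37749845 0.18699253 0.0205    ]
 [0.46166919 0.19557217 0.0205    ]
 [0.47505419 0.06597872 0.0205    ]
 [0.39114017 0.05795001 0.0205    ]] [0.08460688 0.13028285 0.08429723 0.12976158]
card dir -83.96539618889838 -84.10314401331739 width dir 5.820135539310695 5.465293405997153 [0.4263405  0.12662336 0.0205    ]
rail [[0.47111211 0.20660796 0.0235    ]
 [0.4847324  0.03838933 0.0235    ]] 0.1687691253149652 -85.37098342064392
plate [[0.35973073 0.20408981 0.0175    ]
 [0.37406413 0.00940577 0.0175    ]] -85.78925580905829
[[0.4847897  0.20810527 0.0175    ]]
```

Emit:
move_arm --deltas '[{"dx": 0, "dy": 0, "dz": 0, "wx": 0, "wy": 0, "wz": -6.2, "jaw": 0.04}, {"dx": 0.031, "dy": -0.004, "dz": 0.02, "wx": 0, "wy": 0, "wz": 0, "jaw": 0.04}, {"dx": 0.031, "dy": -0.004, "dz": 0.035, "wx": 0, "wy": 0, "wz": 0, "jaw": 0.04}, {"dx": 0.031, "dy": -0.004, "dz": 0.035, "wx": 0, "wy": 0, "wz": 0, "jaw": 0.04}, {"dx": 0, "dy": 0, "dz": 0.035, "wx": 0, "wy": 0, "wz": 0, "jaw": 0.04}, {"dx": 0, "dy": 0, "dz": 0.025, "wx": 0, "wy": 0, "wz": 0, "jaw": 0.04}, {"dx": 0, "dy": 0, "dz": 0.015, "wx": 0, "wy": 0, "wz": 0, "jaw": 0.04}, {"dx": 0, "dy": 0, "dz": 0, "wx": 0, "wy": 0, "wz": 0, "jaw": 0.04}, {"dx": 0, "dy": 0, "dz": 0, "wx": 0, "wy": 0, "wz": 0, "jaw": 0.04}]'

```text
t: 2.05
ee_pos: [0.4223, 0.1626, 0.1449]
tool_rot: [[-0.11, 0.994, -0.002], [0.994, 0.11, -0.0], [0.0, -0.002, -1.0]]
wrist_force: [-0.1, 0.6, 0.3]
grip_width: 0.0405
```

```bash
python3 -c "
from h import *
s=snap('wrist','w3',k=1.4);print(s['t'],s['ee_pos'],s['tool_rot'],s['wrist_force'],s['grip_width'])"
```

```text
2.05 [0.42229219 0.16261578 0.14492784] [[-1.09896991e-01  9.93940513e-01 -2.21530428e-03]
 [ 9.93942979e-01  1.09896886e-01 -1.69318219e-04]
 [ 7.51628050e-05 -2.22049370e-03 -9.99997532e-01]] [-0.09863773  0.59419954  0.25149946] 0.04048335742818755
```

View pics/w3.png

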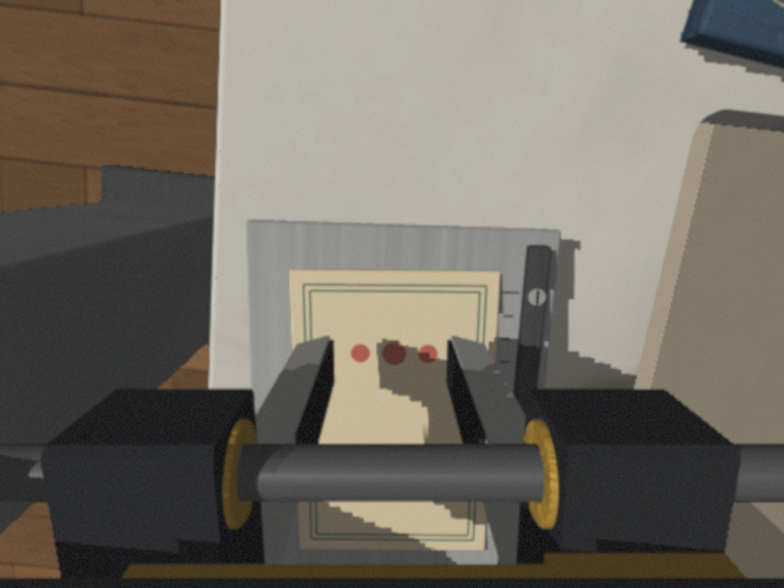

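Emit:
move_arm --deltas '[{"dx": 0, "dy": 0, "dz": 0.01, "wx": 0, "wy": 0, "wz": 0, "jaw": 0.04}, {"dx": 0, "dy": 0, "dz": 0.008, "wx": 0, "wy": 0, "wz": 0, "jaw": 0.04}, {"dx": 0, "dy": 0, "dz": 0.004, "wx": 0, "wy": 0, "wz": 0, "jaw": 0.04}, {"dx": 0, "dy": 0, "dz": 0, "wx": 0, "wy": 0, "wz": 0, "jaw": 0.04}]'

```text
t: 2.43
ee_pos: [0.4226, 0.1618, 0.1225]
tool_rot: [[-0.108, 0.994, -0.002], [0.994, 0.108, -0.0], [-0.0, -0.002, -1.0]]
wrist_force: [0.0, 0.6, -0.2]
grip_width: 0.0398
```

Emit:
move_arm --deltas '[{"dx": 0.005, "dy": 0, "dz": 0.002, "wx": 0, "wy": 0, "wz": 0, "jaw": 0.04}, {"dx": 0, "dy": 0, "dz": 0.001, "wx": 0, "wy": 0, "wz": 0, "jaw": 0.04}, {"dx": 0, "dy": 0, "dz": 0.0007, "wx": 0, "wy": 0, "wz": 0, "jaw": 0.04}, {"dx": 0, "dy": 0, "dz": 0, "wx": 0, "wy": 0, "wz": 0, "jaw": 0.04}]'

```text
t: 2.77
ee_pos: [0.4227, 0.1671, 0.1199]
tool_rot: [[-0.109, 0.994, 0.0], [0.994, 0.109, 0.0], [0.0, 0.0, -1.0]]
wrist_force: [0.2, -0.3, 0.5]
grip_width: 0.0403
```

Emit:
move_arm --deltas '[{"dx": 0, "dy": 0, "dz": 0.0007, "wx": 0, "wy": 0, "wz": 0, "jaw": 0.04}, {"dx": 0, "dy": 0, "dz": 0.0007, "wx": 0, "wy": 0, "wz": 0, "jaw": 0.04}, {"dx": 0, "dy": 0, "dz": 0, "wx": 0, "wy": 0, "wz": 0, "jaw": 0.04}]'

```text
t: 3.02
ee_pos: [0.4228, 0.167, 0.1187]
tool_rot: [[-0.108, 0.994, 0.001], [0.994, 0.108, 0.0], [0.0, 0.001, -1.0]]
wrist_force: [0.6, 0.9, 0.1]
grip_width: 0.04
```

Emit:
move_arm --deltas '[{"dx": 0, "dy": 0, "dz": 0.0007, "wx": 0, "wy": 0, "wz": 0, "jaw": 0.04}, {"dx": 0, "dy": 0, "dz": 0.0007, "wx": 0, "wy": 0, "wz": 0, "jaw": 0.04}, {"dx": 0, "dy": 0, "dz": 0, "wx": 0, "wy": 0, "wz": 0, "jaw": 0.04}]'

```text
t: 3.27
ee_pos: [0.4233, 0.1672, 0.1186]
tool_rot: [[-0.108, 0.994, 0.002], [0.994, 0.108, 0.001], [0.0, 0.002, -1.0]]
wrist_force: [-0.9, -0.0, 7.5]
grip_width: 0.0399
```

Emit:
move_arm --deltas '[{"dx": -0.003, "dy": 0.001, "dz": 0, "wx": 0, "wy": 0, "wz": 0.2, "jaw": 0.04}, {"dx": -0.004, "dy": 0.001, "dz": 0, "wx": 0, "wy": 0, "wz": 0.3, "jaw": 0.04}, {"dx": -0.004, "dy": 0.001, "dz": 0, "wx": 0, "wy": 0, "wz": 0.3, "jaw": 0.04}, {"dx": -0.004, "dy": 0.001, "dz": 0, "wx": 0, "wy": 0, "wz": 0.3, "jaw": 0.04}]'

```text
t: 3.6
ee_pos: [0.4291, 0.1531, 0.1187]
tool_rot: [[-0.089, 0.996, 0.003], [0.996, 0.089, 0.002], [0.002, 0.003, -1.0]]
wrist_force: [-1.7, 1.1, 6.3]
grip_width: 0.0402
```

Emit:
move_arm --deltas '[{"dx": -0.004, "dy": 0.001, "dz": 0.0002, "wx": 0, "wy": 0, "wz": 0.3, "jaw": 0.04}, {"dx": -0.004, "dy": 0.001, "dz": 0, "wx": 0, "wy": 0, "wz": 0.2, "jaw": 0.04}, {"dx": -0.004, "dy": 0.001, "dz": 0, "wx": 0, "wy": 0, "wz": 0, "jaw": 0.04}, {"dx": -0.003, "dy": 0.0005, "dz": 0, "wx": 0, "wy": 0, "wz": 0, "jaw": 0.04}, {"dx": 0, "dy": 0, "dz": 0, "wx": 0, "wy": 0, "wz": 0, "jaw": 0.04}]'

```text
t: 4.02
ee_pos: [0.4339, 0.138, 0.1186]
tool_rot: [[-0.08, 0.997, 0.003], [0.997, 0.08, 0.002], [0.001, 0.003, -1.0]]
wrist_force: [-0.5, 1.0, 7.2]
grip_width: 0.0398
```

```bash
python3 -c "
from h import *
s=snap('wrist','w4',k=1.4);print(s['t'],s['ee_pos'],s['tool_rot'],s['wrist_force'],s['ft_torque'])"
```

```text
4.0167 [0.43388018 0.1380248  0.11860683] [[-0.07985879  0.99680243  0.00273648]
 [ 0.99680517  0.07985449  0.00164702]
 [ 0.00142323  0.00285927 -0.9999949 ]] [-0.46149715  1.02214248  7.18050716] [ 0.05493316  0.35080537 -0.00650265]
```

View pics/w4.png

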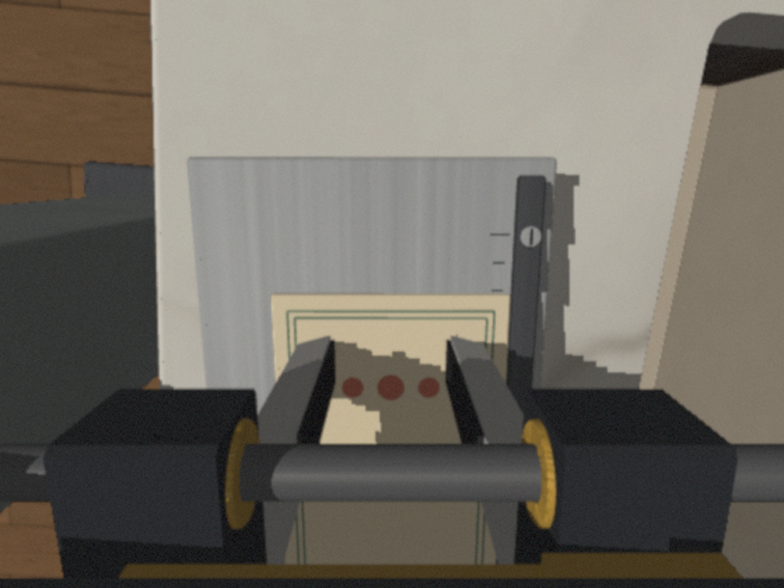

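```bash
python3 -c "
import cv2
im=cv2.imread('pics/w4_raw.png')[100:290,130:400];cv2.imwrite('pics/w4a.png',cv2.resize(im,None,fx=2.9,fy=2.9,interpolation=cv2.INTER_CUBIC))
im=cv2.imread('pics/w4_raw.png')[180:290,320:400];cv2.imwrite('pics/w4b.png',cv2.resize(im,None,fx=5.4,fy=5.4,interpolation=cv2.INTER_CUBIC))"
```

```text
(no output)
```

View pics/w4b.png

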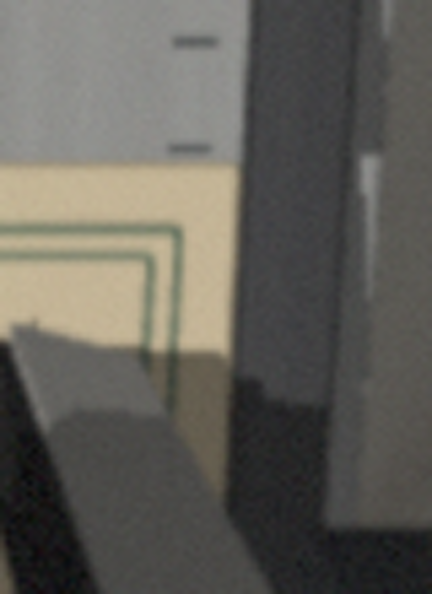

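View pics/w4a.png

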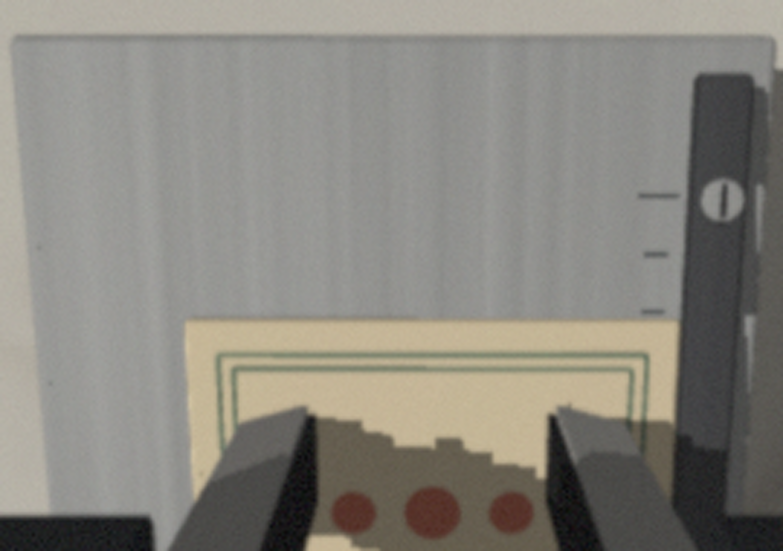

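Emit:
move_arm --deltas '[{"dx": -0.003, "dy": 0.0006, "dz": 0, "wx": 0, "wy": 0, "wz": 0, "jaw": 0.04}, {"dx": -0.004, "dy": 0.0006, "dz": 0, "wx": 0, "wy": 0, "wz": 0, "jaw": 0.04}, {"dx": -0.004, "dy": 0.0004, "dz": 0, "wx": 0, "wy": 0, "wz": 0, "jaw": 0.04}, {"dx": -0.004, "dy": 0, "dz": 0, "wx": 0, "wy": 0, "wz": 0, "jaw": 0.04}, {"dx": -0.004, "dy": 0, "dz": 0, "wx": 0, "wy": 0, "wz": 0, "jaw": 0.04}]'

```text
t: 4.48
ee_pos: [0.4363, 0.12, 0.1186]
tool_rot: [[-0.08, 0.997, 0.001], [0.997, 0.08, 0.003], [0.003, 0.001, -1.0]]
wrist_force: [-2.7, 3.2, 8.7]
grip_width: 0.0398
```

Emit:
move_arm --deltas '[{"dx": -0.003, "dy": 0, "dz": 0, "wx": 0, "wy": 0, "wz": 0, "jaw": 0.04}, {"dx": -0.003, "dy": 0, "dz": 0, "wx": 0, "wy": 0, "wz": 0, "jaw": 0.04}, {"dx": -0.003, "dy": 0, "dz": 0, "wx": 0, "wy": 0, "wz": 0, "jaw": 0.04}, {"dx": -0.003, "dy": 0, "dz": 0, "wx": 0, "wy": 0, "wz": 0, "jaw": 0.04}, {"dx": -0.003, "dy": 0, "dz": 0, "wx": 0, "wy": 0, "wz": 0, "jaw": 0.04}]'

```text
t: 4.9
ee_pos: [0.4375, 0.105, 0.1186]
tool_rot: [[-0.08, 0.997, 0.001], [0.997, 0.08, 0.003], [0.003, 0.001, -1.0]]
wrist_force: [-2.2, 3.2, 10.0]
grip_width: 0.0398
```

Emit:
move_arm --deltas '[{"dx": -0.002, "dy": 0, "dz": -0.0003, "wx": 0, "wy": 0, "wz": 0, "jaw": 0.04}, {"dx": -0.0015, "dy": 0, "dz": 0, "wx": 0, "wy": 0, "wz": 0, "jaw": 0.04}, {"dx": -0.001, "dy": 0, "dz": 0, "wx": 0, "wy": 0, "wz": 0, "jaw": 0.04}, {"dx": -0.001, "dy": 0, "dz": 0, "wx": 0, "wy": 0, "wz": 0, "jaw": 0.04}, {"dx": -0.001, "dy": 0, "dz": 0, "wx": 0, "wy": 0, "wz": 0, "jaw": 0.04}]'

```text
t: 5.32
ee_pos: [0.438, 0.0984, 0.1186]
tool_rot: [[-0.08, 0.997, 0.001], [0.997, 0.08, 0.003], [0.003, 0.001, -1.0]]
wrist_force: [-1.8, 3.1, 7.8]
grip_width: 0.0398
```

Emit:
move_arm --deltas '[{"dx": -0.0007, "dy": 0.0002, "dz": 0, "wx": 0, "wy": 0, "wz": 0, "jaw": 0.04}, {"dx": -0.0007, "dy": 0, "dz": 0, "wx": 0, "wy": 0, "wz": 0, "jaw": 0.04}, {"dx": -0.0007, "dy": 0, "dz": 0, "wx": 0, "wy": 0, "wz": 0, "jaw": 0.04}]'

```text
t: 5.57
ee_pos: [0.4383, 0.0964, 0.1186]
tool_rot: [[-0.08, 0.997, 0.001], [0.997, 0.08, 0.003], [0.003, 0.001, -1.0]]
wrist_force: [-2.5, 3.1, 8.0]
grip_width: 0.0399
```

Emit:
move_arm --deltas '[{"dx": -0.0007, "dy": 0, "dz": 0, "wx": 0, "wy": 0, "wz": 0, "jaw": 0.04}, {"dx": -0.0007, "dy": 0, "dz": 0, "wx": 0, "wy": 0, "wz": 0, "jaw": 0.04}, {"dx": -0.0007, "dy": 0, "dz": 0, "wx": 0, "wy": 0, "wz": 0, "jaw": 0.04}]'

```text
t: 5.82
ee_pos: [0.4384, 0.0944, 0.1186]
tool_rot: [[-0.08, 0.997, 0.001], [0.997, 0.08, 0.003], [0.003, 0.001, -1.0]]
wrist_force: [-2.9, 2.8, 7.5]
grip_width: 0.0397
```

Emit:
move_arm --deltas '[{"dx": -0.0007, "dy": 0, "dz": 0, "wx": 0, "wy": 0, "wz": 0, "jaw": 0.04}, {"dx": -0.0007, "dy": 0, "dz": 0, "wx": 0, "wy": 0, "wz": 0, "jaw": 0.04}, {"dx": -0.0007, "dy": 0, "dz": 0, "wx": 0, "wy": 0, "wz": 0, "jaw": 0.04}]'

```text
t: 6.07
ee_pos: [0.4391, 0.0923, 0.1187]
tool_rot: [[-0.08, 0.997, 0.002], [0.997, 0.08, 0.003], [0.003, 0.002, -1.0]]
wrist_force: [-1.4, 3.2, 6.8]
grip_width: 0.0397
```

```bash
python3 -c "
from h import *
s=snap('wrist','w5',k=1.4);print(s['t'],s['ee_pos'],s['wrist_force'],s['ft_torque'])
im=cv2.imread('pics/w5_raw.png')[40:300,100:400];cv2.imwrite('pics/w5a.png',cv2.resize(im,None,fx=2.3,fy=2.3,interpolation=cv2.INTER_CUBIC))"
```

```text
6.0667 [0.43908533 0.09230588 0.11865333] [-1.44658719  3.17356501  6.81106294] [ 0.50980725  0.36174064 -0.11912119]
```

View pics/w5a.png

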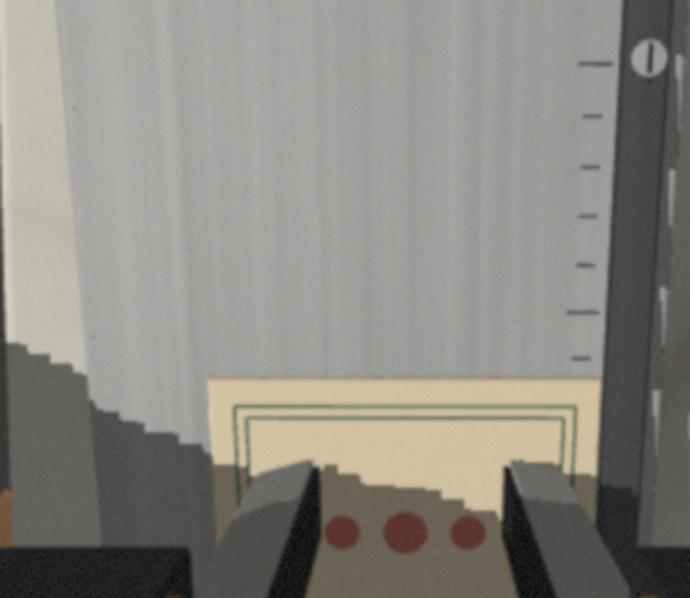

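```bash
python3 -c "
from h import *
zp=.0186
c=lambda a:[(180+(u+.5)/4.8-.5,38+(v+.5)/4.8-.5) for u,v in a]
xd=np.array([.0793,-.9968,0])
L=wray('w2',c([(598,8),(662,878)]),zp+.006);print(L)
T=wray('w2',c([(580,126),(583,180),(586,233),(590,288),(594,340),(600,393)]),zp);print('ticks',(T-L[1])@xd)
K=wray('w2',c([(106,130),(547,75),(615,746),(211,790)]),zp+.003);print('card0',(K-L[1])@xd, np.linalg.norm(K-np.roll(K,-1,0),axis=1))
d=lambda a:[(100+(u+.5)/2.3-.5,40+(v+.5)/2.3-.5) for u,v in a]
E=wray('w5',d([(208,379),(600,378)]),zp+.003);print('trail now',(E-L[1])@xd,E)
T=wray('w5',d([(595,64),(590,116),(589,167),(588,216),(586,265),(582,312),(580,358)]),zp);print('ticks',(T-L[1])@xd)
"
```

```text
[[0.47103659 0.20645796 0.0246    ]
 [0.4846162  0.03874961 0.0246    ]]
ticks [-0.14881781 -0.13900612 -0.12924554 -0.11896181 -0.10910234 -0.09888196]
card0 [-0.15615739 -0.15802944 -0.02818128 -0.02683685] [0.08435149 0.12989071 0.0840437  0.12937058]
trail now [-0.08442034 -0.08472538] [[0.39304218 0.11615583 0.0216    ]
 [0.47685409 0.12312947 0.0216    ]]
ticks [-0.1486351  -0.1386527  -0.12860514 -0.11870071 -0.10854051 -0.09854517
 -0.08851767]
```

Emit:
move_arm --deltas '[{"dx": -0.0007, "dy": 0, "dz": 0, "wx": 0, "wy": 0, "wz": 0, "jaw": 0.04}, {"dx": -0.0007, "dy": 0, "dz": 0, "wx": 0, "wy": 0, "wz": 0, "jaw": 0.04}]'

```text
t: 6.28
ee_pos: [0.4393, 0.0909, 0.1187]
tool_rot: [[-0.08, 0.997, 0.003], [0.997, 0.08, 0.003], [0.003, 0.003, -1.0]]
wrist_force: [-0.1, 3.5, 6.0]
grip_width: 0.0399
```

```bash
cat > tr.py <<'E'
import sys
from h import *
n=sys.argv[1]
s=snap('wrist',n);print(s['t'],s['ee_pos'],s['wrist_force'],s['ft_torque'])
g=cv2.cvtColor(cv2.imread(f'pics/{n}_raw.png'),cv2.COLOR_BGR2LAB).astype(float)
# trailing edge row: b channel transition along columns
def edge(u):
    p=g[120:240,u-2:u+3,2].mean(1); d=np.diff(cv2.GaussianBlur(p.reshape(-1,1),(1,5),0).ravel()); i=d.argmax();
    a,b,c=d[i-1:i+2]; return 120+i+.5+.5*(a-c)/(a-2*b+c)
uv=[(u,edge(u)) for u in (205,220,240,260,280,300,320,340)]
E=wray(n,uv,.0216);xd=np.array([.0793,-.9968,0])
print('trail x',np.round((E-np.array([.48462,.03875,0]))@xd*1000,2), 'yaw',np.degrees(np.polyfit(E[:,0],E[:,1],1)[0]))
im=cv2.imread(f'pics/{n}_raw.png')[140:290,170:400];cv2.imwrite(f'pics/{n}a.png',cv2.resize(im,None,fx=3.4,fy=3.4,interpolation=cv2.INTER_CUBIC))
E
python3 - <<'E'
E
sed 's/^s=snap.*$//' tr.py > tr0.py; python3 tr0.py w5; python3 tr.py w6
```

```text
trail x [-84.77 -84.78 -84.79 -84.84 -84.78 -84.79 -84.78 -84.77] yaw 4.549784501003294
6.2833 [0.43933819 0.09093535 0.11865987] [-0.14620129  3.49160629  5.98455868] [ 0.59206618  0.39171925 -0.05727584]
trail x [-84.81 -84.73 -84.74 -84.75 -84.75 -84.77 -84.75 -84.74] yaw 4.540201748256551
```

View pics/w6a.png

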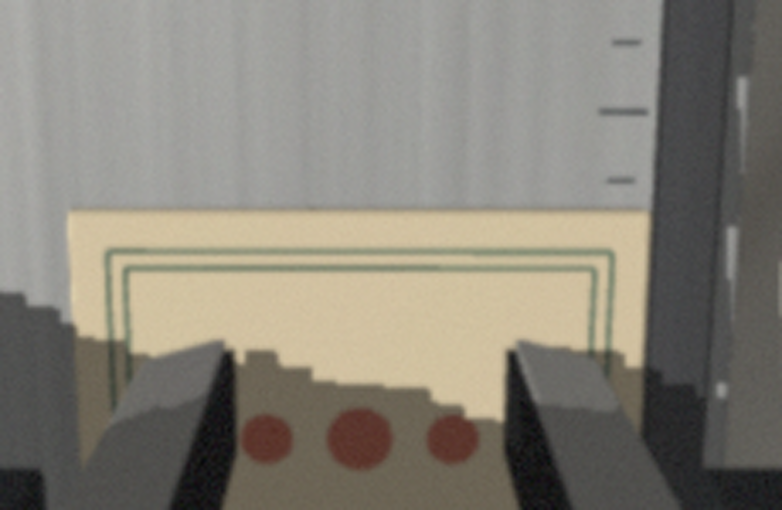

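Emit:
move_arm --deltas '[{"dx": 0, "dy": 0.0007, "dz": 0, "wx": 0, "wy": 0, "wz": 0, "jaw": 0.04}, {"dx": 0, "dy": 0.0007, "dz": 0, "wx": 0, "wy": 0, "wz": 0, "jaw": 0.04}, {"dx": 0, "dy": 0.0004, "dz": 0, "wx": 0, "wy": 0, "wz": 0, "jaw": 0.04}]'

```text
t: 6.58
ee_pos: [0.4402, 0.0908, 0.1186]
tool_rot: [[-0.081, 0.997, -0.001], [0.997, 0.081, 0.002], [0.002, -0.0, -1.0]]
wrist_force: [-4.9, 1.9, 10.2]
grip_width: 0.0402
```

```bash
python3 tr.py w7; python3 -c "
import cv2
im=cv2.imread('pics/w7_raw.png')[170:290,320:400];cv2.imwrite('pics/w7b.png',cv2.resize(im,None,fx=5,fy=5,interpolation=cv2.INTER_CUBIC))"
```

```text
6.5833 [0.44016574 0.0907683  0.11860447] [-4.90322315  1.93379671 10.18685856] [ 2.90300407e-01  1.03193067e+00 -3.37135657e-04]
trail x [-84.83 -84.83 -84.78 -84.79 -84.76 -84.79 -84.75 -84.8 ] yaw 4.513092194575838
```

View pics/w7b.png

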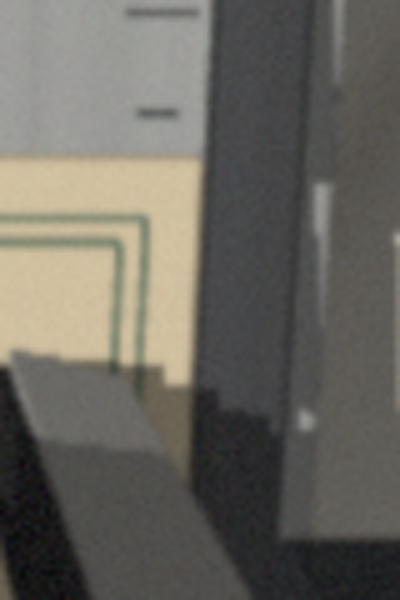

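Emit:
move_arm --deltas '[{"dx": 0, "dy": 0, "dz": -0.0007, "wx": 0, "wy": 0, "wz": 0, "jaw": 0.04}, {"dx": 0, "dy": 0, "dz": -0.001, "wx": 0, "wy": 0, "wz": 0, "jaw": 0.04}, {"dx": 0, "dy": 0, "dz": -0.003, "wx": 0, "wy": 0, "wz": 0, "jaw": 0.04}, {"dx": 0, "dy": 0, "dz": -0.015, "wx": 0, "wy": 0, "wz": 0, "jaw": 0.04}, {"dx": 0, "dy": 0, "dz": -0.03, "wx": 0, "wy": 0, "wz": 0, "jaw": 0.04}, {"dx": 0, "dy": 0, "dz": -0.035, "wx": 0, "wy": 0, "wz": 0, "jaw": 0.094}, {"dx": 0, "dy": 0, "dz": -0.035, "wx": 0, "wy": 0, "wz": 0, "jaw": 0.094}, {"dx": 0, "dy": 0, "dz": -0.035, "wx": 0, "wy": 0, "wz": 0, "jaw": 0.094}, {"dx": 0, "dy": 0, "dz": -0.02, "wx": 0, "wy": 0, "wz": 0, "jaw": 0.094}, {"dx": 0, "dy": 0, "dz": 0, "wx": 0, "wy": 0, "wz": 0, "jaw": 0.094}, {"dx": 0, "dy": 0, "dz": 0, "wx": 0, "wy": 0, "wz": 0, "jaw": 0.094}]'

```text
t: 7.55
ee_pos: [0.4407, 0.09, 0.2927]
tool_rot: [[-0.08, 0.997, 0.003], [0.997, 0.08, 0.0], [-0.0, 0.003, -1.0]]
wrist_force: [0.6, 1.6, -0.4]
grip_width: 0.0765
```

```bash
python3 -c "
from h import *
s=snap('wrist','w8',k=1.4);print(s['t'],s['ee_pos'],s['wrist_force'])
im=cv2.imread('pics/w8_raw.png')[40:320,150:390];cv2.imwrite('pics/w8a.png',cv2.resize(im,None,fx=2.1,fy=2.1,interpolation=cv2.INTER_CUBIC))"
```

```text
7.55 [0.44074416 0.08996747 0.29269642] [ 0.59100722  1.6256396  -0.44179482]
```

View pics/w8.png

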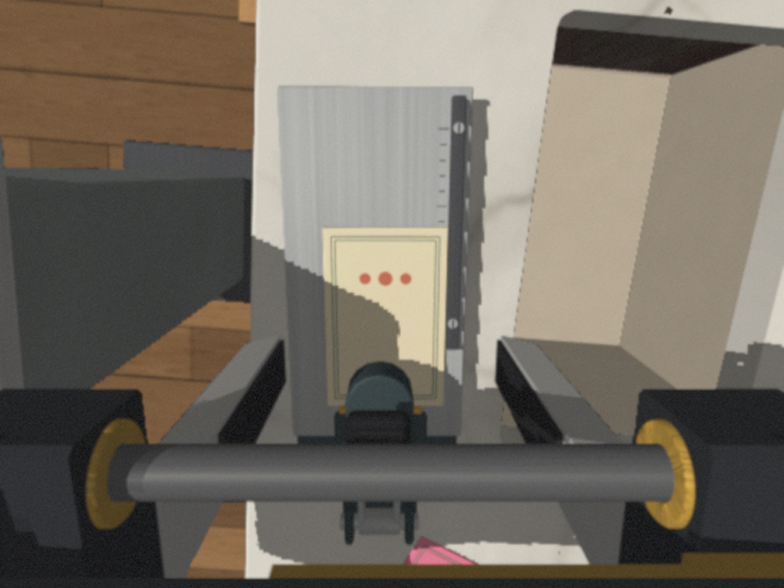

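View pics/w8a.png

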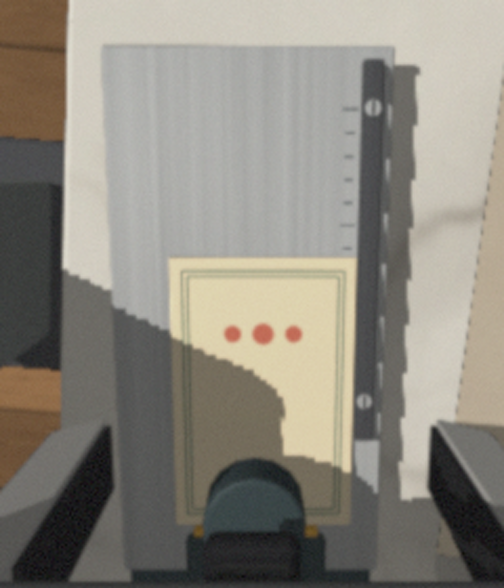

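```bash
python3 -c "
from h import *
im=cv2.imread('pics/w8_raw.png')[255:320,205:335];cv2.imwrite('pics/w8b.png',cv2.resize(im,None,fx=6,fy=6,interpolation=cv2.INTER_CUBIC))"
```

```text
(no output)
```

View pics/w8b.png

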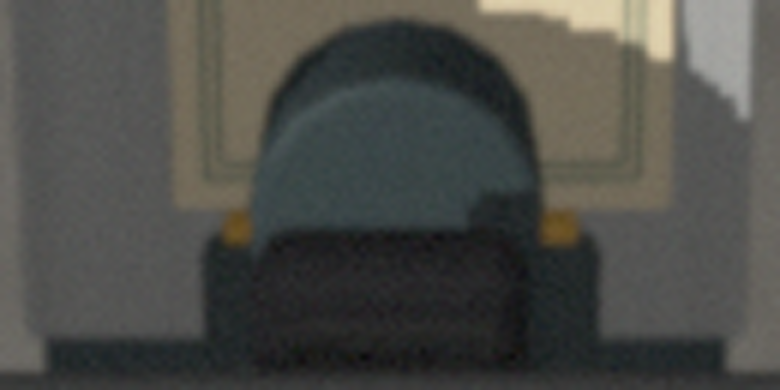

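```bash
python3 -c "
from h import *
xd=np.array([.0793,-.9968,0]);yd=np.array([.9968,.0793,0]);O=np.array([.48462,.03875,0])-.046*yd
c=lambda a:[(205+(u+.5)/6-.5,255+(v+.5)/6-.5) for u,v in a]
for z in(.1126,.10):
  for n,q in zip('FL FR front2 noseL noseR'.split(),wray('w8',c([(258,235),(525,235),(391,275)]),z)): print(z,n,q,(q-O)@xd,(q-O)@yd)
q=wray('w8',c([(400,80)]),.0186+.052)[0];print('nose front top',(q-O)@xd,(q-O)@yd)
q=wray('w8',c([(420,210),(672,150)]),.0216);print('lead',(q-O)@xd,(q-O)@yd)
R_=wproj('w8',[O+xd*a+yd*b+[0,0,.1126] for a,b in((10,0),(27,0),(44,0)) for _ in[0]] if 0 else [O+xd*a/1000+np.array([0,0,.1126]) for a in (5,10,22,27,44)]);print((R_-[205,255])*6)
"
```

```text
0.1126 FL [0.42201995 0.02761516 0.1126    ] 0.0061350217748439555 -0.017287379572219538
0.1126 FR [0.4558925  0.03031861 0.1126    ] 0.006126317372010672 0.016691161181706948
0.1126 front2 [0.43930909 0.02343129 0.1126    ] 0.011676535671328463 -0.00038534441782260277
0.1 FL [0.42142656 0.02146145 0.1       ] 0.012221984783860643 -0.018366859992575094
0.1 FR [0.45692031 0.02429429 0.1       ] 0.012212863774316313 0.017237948338920336
0.1 front2 [0.43954319 0.01707733 0.1       ] 0.01802872444285702 -0.00065586626736756
nose front top 0.002033780022294479 0.00013112631967115095
lead [0.04545858 0.03443262] [0.00265776 0.04543374]
[[391.33868445 224.29775818]
 [391.47048379 260.43882735]
 [391.78250827 345.99993346]
 [391.91076062 381.1683705 ]
 [392.33929045 498.67673916]]
```

Emit:
move_arm --deltas '[{"dx": -0.026, "dy": -0.002, "dz": 0, "wx": 0, "wy": 0, "wz": 0, "jaw": 0}, {"dx": -0.026, "dy": -0.002, "dz": 0, "wx": 0, "wy": 0, "wz": 0, "jaw": 0}, {"dx": -0.026, "dy": -0.002, "dz": 0, "wx": 0, "wy": 0, "wz": 0, "jaw": 0}, {"dx": 0, "dy": 0, "dz": 0.02, "wx": 0, "wy": 0, "wz": 0, "jaw": 0}, {"dx": 0, "dy": 0, "dz": 0.02, "wx": 0, "wy": 0, "wz": 0, "jaw": 0}, {"dx": 0, "dy": 0, "dz": 0.02, "wx": 0, "wy": 0, "wz": 0, "jaw": 0}, {"dx": 0, "dy": 0, "dz": 0, "wx": 0, "wy": 0, "wz": 0, "jaw": 0}, {"dx": 0, "dy": 0, "dz": 0, "wx": 0, "wy": 0, "wz": 0, "jaw": 0}, {"dx": 0, "dy": 0, "dz": 0, "wx": 0, "wy": 0, "wz": 0, "jaw": 0}]'

```text
t: 8.35
ee_pos: [0.4405, 0.0119, 0.2314]
tool_rot: [[-0.081, 0.997, -0.001], [0.997, 0.081, 0.0], [0.0, -0.001, -1.0]]
wrist_force: [-0.5, -0.0, -0.3]
grip_width: 0.0273
```

```bash
python3 -c "
from h import *
s=snap('wrist','w9',k=1.4);print(s['t'],s['ee_pos'],s['wrist_force'],s['grip_width'])
snap('scene','s9',crop=(180,190,340,290),k=4.5)"
```

```text
8.35 [0.44047163 0.01189749 0.23144826] [-0.54964694 -0.0197266  -0.27302754] 0.02730804673440749
```

View pics/w9.png

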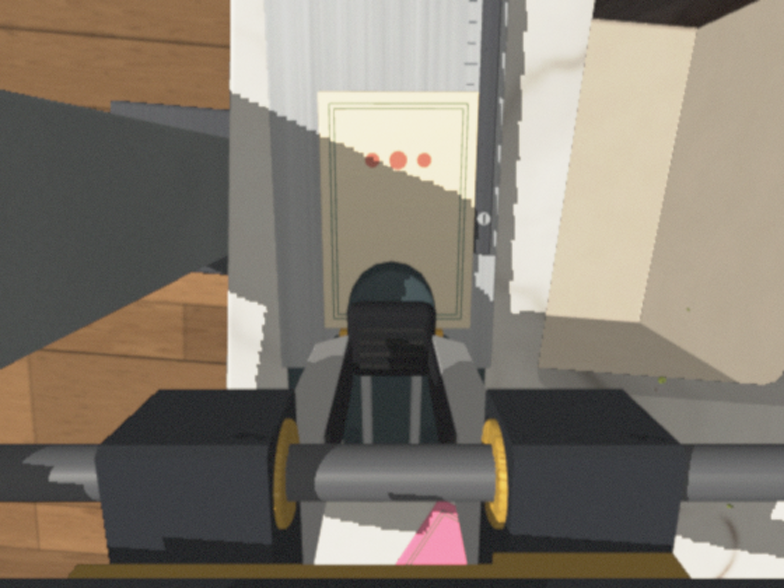

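View pics/s9.png

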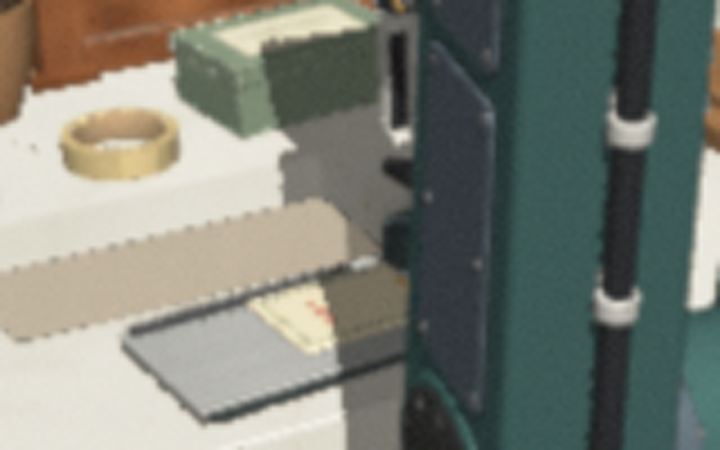

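```bash
python3 -c "
from h import *
print(wray('w9',[(392/1.4,315/1.4),(392/1.4,374/1.4),(350/1.4,340/1.4),(434/1.4,340/1.4)],.1126)); print(sense()['grip_width'])"
```

```text
[[ 0.43967199  0.02260943  0.1126    ]
 [ 0.44174136 -0.00245928  0.1126    ]
 [ 0.42358892  0.0107663   0.1126    ]
 [ 0.45747868  0.0135413   0.1126    ]]
0.019475133209599642
```

Emit:
move_arm --deltas '[{"dx": 0, "dy": 0, "dz": 0.006, "wx": 0, "wy": 0, "wz": 0, "jaw": 0}, {"dx": 0, "dy": 0, "dz": 0.005, "wx": 0, "wy": 0, "wz": 0, "jaw": 0}, {"dx": 0, "dy": 0, "dz": 0.004, "wx": 0, "wy": 0, "wz": 0, "jaw": 0}, {"dx": 0, "dy": 0, "dz": 0.002, "wx": 0, "wy": 0, "wz": 0, "jaw": 0}, {"dx": 0, "dy": 0, "dz": 0.002, "wx": 0, "wy": 0, "wz": 0, "jaw": 0}, {"dx": 0, "dy": 0, "dz": 0.001, "wx": 0, "wy": 0, "wz": 0, "jaw": 0}]'

```text
t: 8.95
ee_pos: [0.4405, 0.0121, 0.2123]
tool_rot: [[-0.081, 0.997, -0.0], [0.997, 0.081, 0.001], [0.001, -0.0, -1.0]]
wrist_force: [-2.2, 0.8, 6.3]
grip_width: 0.0004
```

Emit:
move_arm --deltas '[{"dx": 0.0003, "dy": 0, "dz": 0.0025, "wx": 0, "wy": 0, "wz": 0, "jaw": 0}, {"dx": 0.0004, "dy": 0, "dz": 0.0025, "wx": 0, "wy": 0, "wz": 0, "jaw": 0}, {"dx": 0.0005, "dy": 0, "dz": 0.0025, "wx": 0, "wy": 0, "wz": 0, "jaw": 0}, {"dx": 0.0005, "dy": 0, "dz": 0.0025, "wx": 0, "wy": 0, "wz": 0, "jaw": 0}, {"dx": 0.0005, "dy": 0, "dz": 0.0025, "wx": 0, "wy": 0, "wz": 0, "jaw": 0}, {"dx": 0.0005, "dy": 0, "dz": 0.0025, "wx": 0, "wy": 0, "wz": 0, "jaw": 0}, {"dx": 0.0005, "dy": 0, "dz": 0.0025, "wx": 0, "wy": 0, "wz": 0, "jaw": 0}, {"dx": 0.0005, "dy": 0, "dz": 0.0025, "wx": 0, "wy": 0, "wz": 0, "jaw": 0}]'

```text
t: 9.62
ee_pos: [0.4404, 0.0166, 0.1935]
tool_rot: [[-0.081, 0.997, 0.001], [0.997, 0.081, 0.003], [0.003, 0.001, -1.0]]
wrist_force: [-2.9, 2.6, 8.4]
grip_width: 0.0005
```

Emit:
move_arm --deltas '[{"dx": 0.0003, "dy": 0, "dz": 0.002, "wx": 0, "wy": 0, "wz": 0, "jaw": 0}, {"dx": 0.0003, "dy": 0, "dz": 0.002, "wx": 0, "wy": 0, "wz": 0, "jaw": 0}, {"dx": 0.0003, "dy": 0, "dz": 0.002, "wx": 0, "wy": 0, "wz": 0, "jaw": 0}, {"dx": 0, "dy": 0, "dz": 0.001, "wx": 0, "wy": 0, "wz": 0, "jaw": 0}]'

```text
t: 9.95
ee_pos: [0.4403, 0.0175, 0.1867]
tool_rot: [[-0.081, 0.997, 0.001], [0.997, 0.081, 0.003], [0.003, 0.001, -1.0]]
wrist_force: [-3.6, 3.2, 10.8]
grip_width: 0.0005
```

Emit:
move_arm --deltas '[{"dx": 0, "dy": 0, "dz": 0.001, "wx": 0, "wy": 0, "wz": 0, "jaw": 0}, {"dx": 0, "dy": 0, "dz": 0.001, "wx": 0, "wy": 0, "wz": 0, "jaw": 0}, {"dx": 0, "dy": 0, "dz": 0.0007, "wx": 0, "wy": 0, "wz": 0, "jaw": 0}]'

```text
t: 10.2
ee_pos: [0.4403, 0.0177, 0.1844]
tool_rot: [[-0.081, 0.997, 0.001], [0.997, 0.081, 0.003], [0.003, 0.001, -1.0]]
wrist_force: [-4.6, 3.7, 10.7]
grip_width: 0.0005
```

Emit:
move_arm --deltas '[{"dx": 0, "dy": 0, "dz": 0.001, "wx": 0, "wy": 0, "wz": 0, "jaw": 0}, {"dx": 0, "dy": 0, "dz": 0.001, "wx": 0, "wy": 0, "wz": 0, "jaw": 0}, {"dx": 0, "dy": 0, "dz": 0.0005, "wx": 0, "wy": 0, "wz": 0, "jaw": 0}]'

```text
t: 10.45
ee_pos: [0.4404, 0.0177, 0.1828]
tool_rot: [[-0.081, 0.997, 0.001], [0.997, 0.081, 0.003], [0.003, 0.002, -1.0]]
wrist_force: [-7.6, 4.4, 17.5]
grip_width: 0.0008
```

Emit:
move_arm --deltas '[{"dx": 0, "dy": 0, "dz": 0.0008, "wx": 0, "wy": 0, "wz": 0, "jaw": 0}, {"dx": 0, "dy": 0, "dz": 0.0007, "wx": 0, "wy": 0, "wz": 0, "jaw": 0}, {"dx": 0, "dy": 0, "dz": 0, "wx": 0, "wy": 0, "wz": 0, "jaw": 0}]'

```text
t: 10.7
ee_pos: [0.4404, 0.0177, 0.1827]
tool_rot: [[-0.081, 0.997, 0.002], [0.997, 0.081, 0.003], [0.003, 0.002, -1.0]]
wrist_force: [-8.6, 5.5, 20.9]
grip_width: 0.0004
```

```bash
python3 -c "
from h import *
s=snap('wrist','w10',k=1.4);print(s['t'],s['ee_pos'],s['wrist_force'])"
```

```text
10.7 [0.44037143 0.01770524 0.18269375] [-8.5895103   5.50373325 20.94730211]
```

View pics/w10.png

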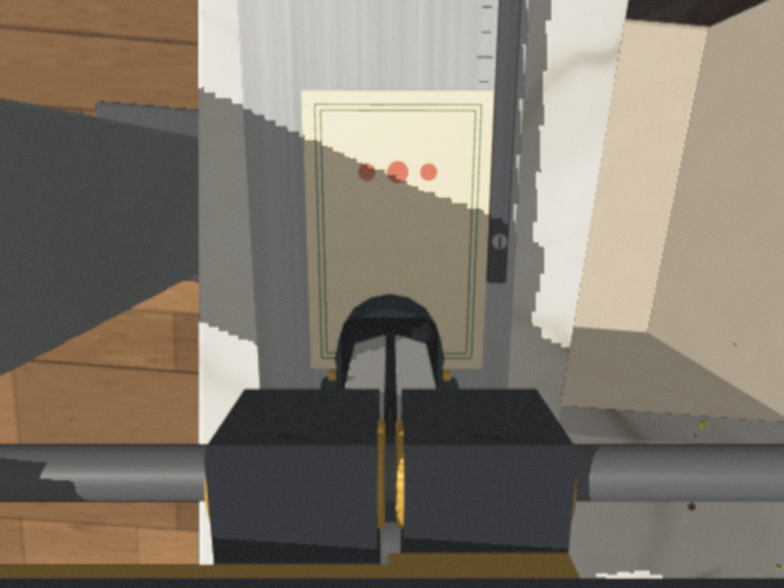

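Emit:
move_arm --deltas '[{"dx": 0, "dy": 0, "dz": -0.003, "wx": 0, "wy": 0, "wz": 0, "jaw": 0}, {"dx": -0.0005, "dy": 0, "dz": -0.004, "wx": 0, "wy": 0, "wz": 0, "jaw": 0}, {"dx": -0.001, "dy": 0, "dz": -0.005, "wx": 0, "wy": 0, "wz": 0, "jaw": 0}, {"dx": -0.001, "dy": 0, "dz": -0.006, "wx": 0, "wy": 0, "wz": 0, "jaw": 0}, {"dx": -0.001, "dy": 0, "dz": -0.006, "wx": 0, "wy": 0, "wz": 0, "jaw": 0}, {"dx": -0.001, "dy": 0, "dz": -0.006, "wx": 0, "wy": 0, "wz": 0, "jaw": 0}, {"dx": 0, "dy": 0, "dz": -0.006, "wx": 0, "wy": 0, "wz": 0, "jaw": 0}, {"dx": 0, "dy": 0, "dz": -0.01, "wx": 0, "wy": 0, "wz": 0, "jaw": 0}, {"dx": 0, "dy": 0, "dz": -0.02, "wx": 0, "wy": 0, "wz": 0, "jaw": 0.04}, {"dx": 0, "dy": 0, "dz": -0.015, "wx": 0, "wy": 0, "wz": 0, "jaw": 0.04}]'

```text
t: 11.58
ee_pos: [0.4406, 0.0119, 0.2599]
tool_rot: [[-0.08, 0.997, -0.0], [0.997, 0.08, 0.0], [0.0, -0.0, -1.0]]
wrist_force: [0.6, 1.2, 0.2]
grip_width: 0.0103
```

```bash
python3 -c "
from h import *
s=snap('wrist','w11',k=1.4);print(s['t'],s['ee_pos'],s['tool_rot'],s['wrist_force'])"
```

```text
11.5833 [0.44058105 0.01194691 0.2599239 ] [[-8.04843049e-02  9.96755859e-01 -1.82355583e-04]
 [ 9.96755845e-01  8.04843470e-02  2.36384950e-04]
 [ 2.50294854e-04 -1.62738715e-04 -9.99999955e-01]] [0.64404335 1.21013106 0.1925125 ]
```

View pics/w11.png

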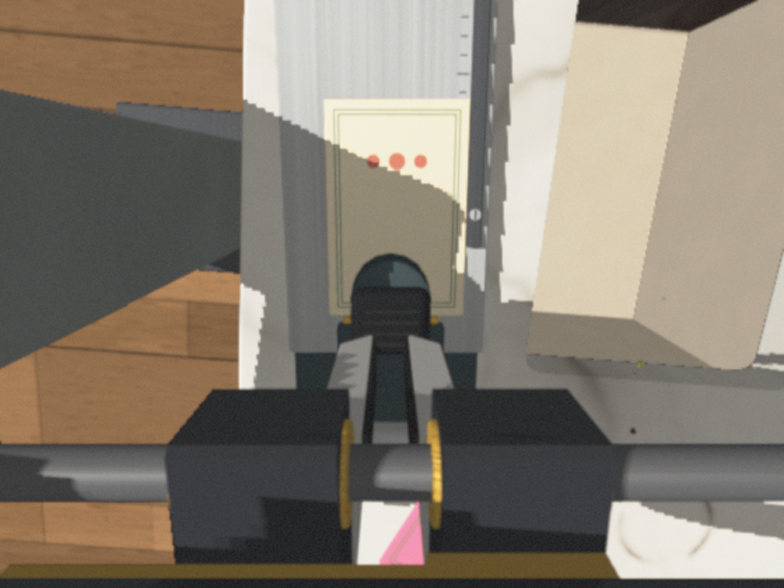

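Emit:
move_arm --deltas '[{"dx": 0.028, "dy": 0.0012, "dz": 0, "wx": 0, "wy": 0, "wz": 0, "jaw": 0.04}, {"dx": 0.029, "dy": 0.0012, "dz": 0, "wx": 0, "wy": 0, "wz": 0, "jaw": 0.04}, {"dx": 0.028, "dy": 0.0012, "dz": 0, "wx": 0, "wy": 0, "wz": 0, "jaw": 0.04}, {"dx": 0, "dy": 0, "dz": 0.02, "wx": 0, "wy": 0, "wz": 0, "jaw": 0.04}, {"dx": 0, "dy": 0, "dz": 0.03, "wx": 0, "wy": 0, "wz": 0, "jaw": 0.04}, {"dx": 0, "dy": 0, "dz": 0.03, "wx": 0, "wy": 0, "wz": 0, "jaw": 0.04}, {"dx": 0, "dy": 0, "dz": 0.025, "wx": 0, "wy": 0, "wz": 0, "jaw": 0.04}, {"dx": 0, "dy": 0, "dz": 0.015, "wx": 0, "wy": 0, "wz": 0, "jaw": 0.04}, {"dx": 0, "dy": 0, "dz": 0, "wx": 0, "wy": 0, "wz": 0, "jaw": 0.04}]'

```text
t: 12.38
ee_pos: [0.4346, 0.0968, 0.1345]
tool_rot: [[-0.081, 0.997, -0.009], [0.997, 0.081, -0.001], [0.0, -0.009, -1.0]]
wrist_force: [-0.7, -0.5, 0.2]
grip_width: 0.0398
```

Emit:
move_arm --deltas '[{"dx": 0, "dy": 0.001, "dz": 0.008, "wx": 0, "wy": 0, "wz": 0, "jaw": 0.04}, {"dx": 0, "dy": 0.001, "dz": 0.003, "wx": 0, "wy": 0, "wz": 0, "jaw": 0.04}, {"dx": 0, "dy": 0, "dz": 0, "wx": 0, "wy": 0, "wz": 0, "jaw": 0.04}, {"dx": 0, "dy": 0, "dz": 0, "wx": 0, "wy": 0, "wz": 0, "jaw": 0.04}]'

```text
t: 12.72
ee_pos: [0.4401, 0.0971, 0.1291]
tool_rot: [[-0.08, 0.997, 0.002], [0.997, 0.08, 0.0], [0.0, 0.002, -1.0]]
wrist_force: [1.4, 0.7, 0.0]
grip_width: 0.0401
```

Emit:
move_arm --deltas '[{"dx": 0, "dy": -0.001, "dz": 0.004, "wx": 0, "wy": 0, "wz": 0, "jaw": 0.04}, {"dx": 0, "dy": -0.001, "dz": 0.003, "wx": 0, "wy": 0, "wz": 0, "jaw": 0.04}, {"dx": 0, "dy": 0, "dz": 0, "wx": 0, "wy": 0, "wz": 0, "jaw": 0.04}, {"dx": 0, "dy": 0, "dz": 0, "wx": 0, "wy": 0, "wz": 0, "jaw": 0.04}]'

```text
t: 13.05
ee_pos: [0.4372, 0.0969, 0.1211]
tool_rot: [[-0.081, 0.997, -0.0], [0.997, 0.081, 0.0], [0.0, -0.0, -1.0]]
wrist_force: [0.0, 0.3, -0.8]
grip_width: 0.0403
```

Emit:
move_arm --deltas '[{"dx": 0, "dy": 0, "dz": 0.001, "wx": 0, "wy": 0, "wz": 0, "jaw": 0.04}, {"dx": 0, "dy": 0, "dz": 0.001, "wx": 0, "wy": 0, "wz": 0, "jaw": 0.04}, {"dx": 0, "dy": 0, "dz": 0.0007, "wx": 0, "wy": 0, "wz": 0, "jaw": 0.04}, {"dx": 0, "dy": 0, "dz": 0.0005, "wx": 0, "wy": 0, "wz": 0, "jaw": 0.04}, {"dx": 0, "dy": 0, "dz": 0, "wx": 0, "wy": 0, "wz": 0, "jaw": 0.04}]'

```text
t: 13.47
ee_pos: [0.4374, 0.097, 0.1186]
tool_rot: [[-0.081, 0.997, 0.0], [0.997, 0.081, 0.0], [0.0, 0.0, -1.0]]
wrist_force: [-2.0, 0.1, 4.8]
grip_width: 0.0402
```

Contact at 4.8 N. Adding a little more pressure, then drawing the card out.

Emit:
move_arm --deltas '[{"dx": 0.001, "dy": -0.0003, "dz": 0.0004, "wx": 0, "wy": 0, "wz": 0, "jaw": 0.04}, {"dx": 0.003, "dy": -0.0004, "dz": 0, "wx": 0, "wy": 0, "wz": 0, "jaw": 0.04}, {"dx": 0.004, "dy": -0.0003, "dz": 0, "wx": 0, "wy": 0, "wz": 0, "jaw": 0.04}, {"dx": 0.004, "dy": 0, "dz": 0, "wx": 0, "wy": 0, "wz": 0, "jaw": 0.04}, {"dx": 0.004, "dy": 0, "dz": 0, "wx": 0, "wy": 0, "wz": 0, "jaw": 0.04}]'

```text
t: 13.88
ee_pos: [0.4358, 0.1125, 0.1187]
tool_rot: [[-0.081, 0.997, 0.002], [0.997, 0.081, -0.001], [-0.001, 0.002, -1.0]]
wrist_force: [0.7, -2.1, 5.9]
grip_width: 0.0401
```

Emit:
move_arm --deltas '[{"dx": 0.005, "dy": -0.0002, "dz": 0.0002, "wx": 0, "wy": 0, "wz": 0, "jaw": 0.04}, {"dx": 0.005, "dy": -0.0002, "dz": 0, "wx": 0, "wy": 0, "wz": 0, "jaw": 0.04}, {"dx": 0.005, "dy": -0.0002, "dz": 0, "wx": 0, "wy": 0, "wz": 0, "jaw": 0.04}, {"dx": 0.005, "dy": 0, "dz": 0, "wx": 0, "wy": 0, "wz": 0, "jaw": 0.04}, {"dx": 0.005, "dy": 0, "dz": 0, "wx": 0, "wy": 0, "wz": 0, "jaw": 0.04}]'

```text
t: 14.3
ee_pos: [0.4333, 0.1375, 0.1186]
tool_rot: [[-0.081, 0.997, 0.003], [0.997, 0.081, -0.001], [-0.001, 0.003, -1.0]]
wrist_force: [-0.3, -2.3, 6.1]
grip_width: 0.0401
```

Emit:
move_arm --deltas '[{"dx": 0.005, "dy": 0, "dz": 0, "wx": 0, "wy": 0, "wz": 0, "jaw": 0.04}, {"dx": 0.005, "dy": 0, "dz": 0, "wx": 0, "wy": 0, "wz": 0, "jaw": 0.04}, {"dx": 0.005, "dy": 0, "dz": 0, "wx": 0, "wy": 0, "wz": 0, "jaw": 0.04}, {"dx": 0.005, "dy": 0, "dz": 0, "wx": 0, "wy": 0, "wz": 0, "jaw": 0.04}]'

```text
t: 14.63
ee_pos: [0.4317, 0.1575, 0.1186]
tool_rot: [[-0.081, 0.997, 0.002], [0.997, 0.081, -0.001], [-0.001, 0.002, -1.0]]
wrist_force: [-0.3, -1.1, 6.3]
grip_width: 0.0398
```

Emit:
move_arm --deltas '[{"dx": 0.005, "dy": 0, "dz": 0, "wx": 0, "wy": 0, "wz": 0, "jaw": 0.04}, {"dx": 0.004, "dy": 0, "dz": 0, "wx": 0, "wy": 0, "wz": 0, "jaw": 0.04}, {"dx": 0.003, "dy": 0, "dz": 0, "wx": 0, "wy": 0, "wz": 0, "jaw": 0.04}, {"dx": 0, "dy": 0, "dz": 0, "wx": 0, "wy": 0, "wz": 0, "jaw": 0.04}]'

```text
t: 14.97
ee_pos: [0.4307, 0.17, 0.1186]
tool_rot: [[-0.081, 0.997, 0.002], [0.997, 0.081, 0.0], [-0.0, 0.002, -1.0]]
wrist_force: [-0.2, -0.8, 6.8]
grip_width: 0.0398
```

Now lift straight off and look.

Emit:
move_arm --deltas '[{"dx": 0, "dy": 0, "dz": -0.001, "wx": 0, "wy": 0, "wz": 0, "jaw": 0.04}, {"dx": 0, "dy": 0, "dz": -0.001, "wx": 0, "wy": 0, "wz": 0, "jaw": 0.04}, {"dx": 0, "dy": 0, "dz": -0.005, "wx": 0, "wy": 0, "wz": 0, "jaw": 0.04}, {"dx": 0, "dy": 0, "dz": -0.02, "wx": 0, "wy": 0, "wz": 0, "jaw": 0.04}, {"dx": 0, "dy": 0, "dz": -0.03, "wx": 0, "wy": 0, "wz": 0, "jaw": 0.04}, {"dx": 0, "dy": 0, "dz": -0.035, "wx": 0, "wy": 0, "wz": 0, "jaw": 0.094}, {"dx": 0, "dy": 0, "dz": -0.035, "wx": 0, "wy": 0, "wz": 0, "jaw": 0.094}, {"dx": -0.03, "dy": 0, "dz": -0.035, "wx": 0, "wy": 0, "wz": 0, "jaw": 0.094}, {"dx": -0.03, "dy": 0, "dz": -0.02, "wx": 0, "wy": 0, "wz": 0, "jaw": 0.094}, {"dx": -0.02, "dy": 0, "dz": 0, "wx": 0, "wy": 0, "wz": 0, "jaw": 0.094}, {"dx": 0, "dy": 0, "dz": 0, "wx": 0, "wy": 0, "wz": 0, "jaw": 0.094}]'

```text
t: 15.88
ee_pos: [0.4369, 0.0902, 0.2982]
tool_rot: [[-0.076, 0.997, 0.004], [0.997, 0.076, -0.001], [-0.002, 0.004, -1.0]]
wrist_force: [0.6, 0.5, -1.1]
grip_width: 0.0763
```

```bash
python3 -c "
from h import *
s=snap('wrist','w12',k=1.4);print(s['t'],s['ee_pos'],s['tool_rot'],s['wrist_force'])
snap('scene','s12',crop=(110,180,350,330),k=3.3)"
```

```text
15.8833 [0.43687634 0.09017405 0.29815083] [[-0.07647156  0.9970618   0.00445791]
 [ 0.99707061  0.07647751 -0.00117957]
 [-0.00151704  0.00435465 -0.99998937]] [ 0.57084978  0.54720632 -1.08774202]
```

View pics/w12.png

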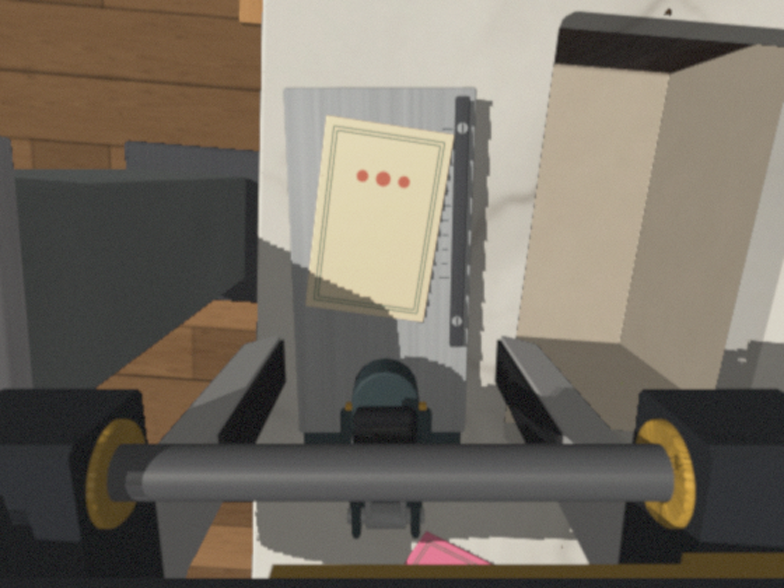

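View pics/s12.png

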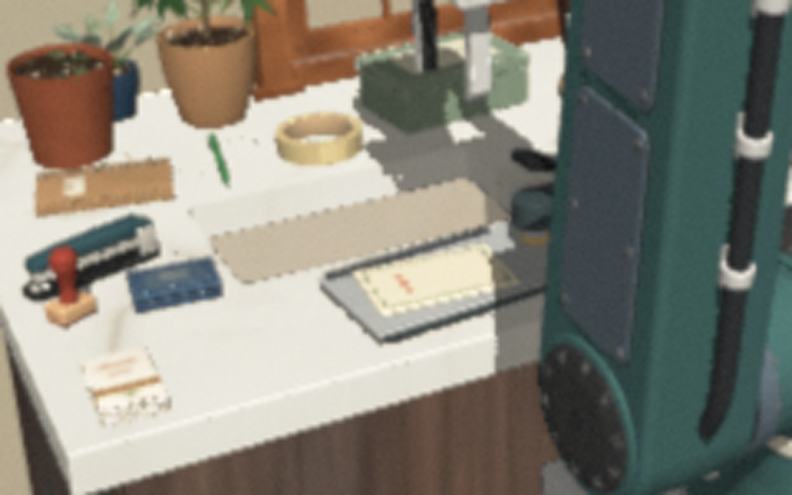

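```bash
python3 -c "
from h import *
xd=np.array([.0793,-.9968,0]);yd=np.array([.9968,.0793,0]);O=np.array([.48462,.03875,0])-.046*yd
q=wray('w12',np.array([(327,116),(454,133),(423,321),(305,304)])/1.4,.0216);print(np.c_[(q-O)@xd,(q-O)@yd]*1000,np.linalg.norm(q-np.roll(q,-1,0),axis=1))
im=cv2.imread('pics/w12_raw.png')[55:255,195:350];cv2.imwrite('pics/w12a.png',cv2.resize(im,None,fx=3,fy=3,interpolation=cv2.INTER_CUBIC))
im=cv2.imread('pics/w12_raw.png')[70:140,280:350];cv2.imwrite('pics/w12b.png',cv2.resize(im,None,fx=8,fy=8,interpolation=cv2.INTER_CUBIC))"
```

```text
[[-156.57611651  -37.68218124]
 [-145.80506369   45.50714852]
 [ -17.23239254   26.71794701]
 [ -30.05681526  -57.06492561]] [0.08388798 0.1299449  0.08476298 0.12800189]
```

View pics/w12b.png

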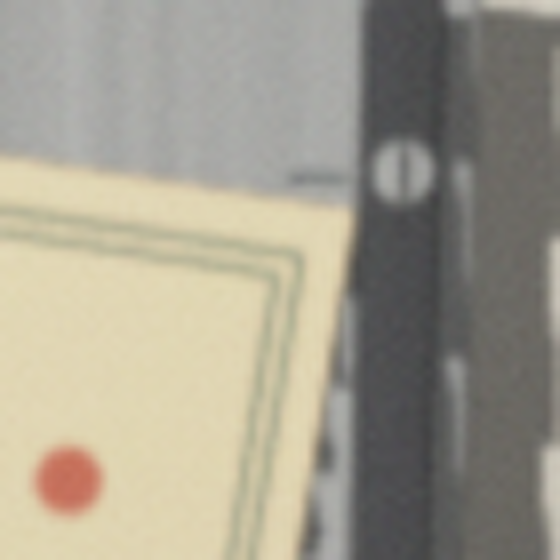

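```bash
python3 -c "
from rig import *
print(close_job(), sense()['t'])"
```

```text
the job is handed in; nothing more can be done
the job is handed in; nothing more can be done
```

The card was embossed and is back on the feed plate, clear of the press head. I handed the job in at about 16 s of the 72 s allowed, with the arm raised and touching nothing.

- **Sliding in:** I dragged the cream card with two open fingertips at about 6–10 N. It went along the rail until it stopped moving while the fingertips slipped. Its trailing edge was then at about x = -86 mm and square to within about 0.1°. The stop's reaction was about 3–4 N and the rail push about 5 N.
- **Pressing:** I pushed the lever to its end stop, where it stopped moving at about 21 N, and let it rise. A picture taken with the lever down and another after it rose both showed the card still home.
- **Drawing out:** I pulled the card back about 73 mm and lifted off. The last picture shows it on the plate, apparently flat, with its nearest corner about 17 mm in front of the head. The other things in view had not moved.

**What was off:** the card turned about 8° on the plate while being drawn out, with its rear corner beside the foot of the rail. I left it that way, since the task did not ask for it to be square at the end. The card's underside and the embossing itself could not be seen, and the top camera showed nothing useful. The card reader and tip jar were not in view in the last pictures.

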